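Open the hardware tin and pin down the pattern clamp

TASK

Tip the lid of the hardware tin up by its lug, like a hatch, until that edge is about 4 cm above the rim while the opposite edge still sits under the tin's lip; then draw it off and lay it flat on the bench, right way up, without dropping it. Press the raised hold-down bar of the sloping stand fully down on its board, take the lock pin out of the tin, and push it fully home through the hole in the bar and the board beneath. Leave the weight, the wooden block and the glue can where they are.

Things in the scene. Friction and masses are not known exactly. Their poses are not given: they have to be found in the camera images.
- tin: Open aluminium tin, fixed: 140 (its x) x 110 (y) x 80 mm high, walls 4 mm. Origin: centre of its underside; z up. A 60 mm wide lip on its +x end reaches over the rim: lip underside 8 mm above the rim, from 61 to 75 mm along +x. In the tin's middle a wooden rest block 30 x 30 mm, top 42 mm above the tin's underside, holds the pin upright.
- lid: Loose aluminium tin lid, 110 g. Origin: centre of its plug's underside; z up. Plug 122 x 92 x 6 mm hangs inside the tin; above it (z 6 to 10) the plate on the rim, x = -74 to +67 mm, 114 wide. Seated, the origin is 74 mm above the tin's underside, on its centre line, axes nearly as the tin's. Its +x edge lies 6 mm under the tin's lip; a wooden lug stands at its -x edge.
- lid_lug (a point): Grip point of the lid's upright wooden lug, 14 (lid x) x 24 (lid y) x 28 mm tall (z 10 to 38 mm); the point is 12 mm below its top, at x = -60, z = 26 mm of the lid. Axes as the lid's.
- lid_heel (a point): Lower corner of the lid plate's +x edge, which rests on the tin's rim under the lip: x = 67, z = 6 mm of the lid.
- pin: Steel lock pin, 62 mm long, 70 g. Origin: centre of its tip; z towards the head. Shank 10 mm diameter, 36 mm long, 4 mm bevel at the tip; above it a round head 18 mm diameter, 26 mm long. It stands upright in the rest block inside the tin, its head's shoulder on the block.
- pin_shoulder (a point): On the pin's axis at the head's underside (shoulder), 36 mm above the tip.
- board: Sloping wooden board, part of the fixed stand, 140 (x) x 200 (y) x 22 mm thick. Origin: centre of its upper face, 62 mm above the bench. Its z is normal to the face and leans 30 degrees from vertical, its x runs up the slope, its y along the bar. The stand beneath covers 140 x 200 mm.
- board_hole (a point): Centre of the mouth of the board's hole, 13 mm diameter, right through, at y = -70 mm on the upper face. Axes as the board's.
- bar (a joint): Steel hold-down bar, 26 mm wide, 10 mm thick, hinged at one end above the board; the value is its angle in rad: 0 fully down (its stop; upper face 14 mm above the board face), growing as the free end rises off the board. It stays where it is left.
- bar_hinge (a point): Hinge axis of the bar, at y = 80 mm, 9 mm above the board's face; the axis runs along the board's x. Closed, the bar runs from here 178 mm to the board's -y.
- bar_hole (a point): Centre of the bar's hole (13 mm, countersunk 2 mm) on the bar's upper face, 150 mm from the hinge. Moves with the bar; z is normal to the bar's upper face. With the bar down it lies right over the board's hole, 14 mm above it.
- weight: Bystander: dark steel disc, 64 mm diameter, 20 mm high, origin under its centre.
- block: Bystander: dark wooden block 70 x 40 x 25 mm, origin under its centre.
- glue: Bystander: white can, 68 mm diameter, 90 mm high, origin under its centre.
Not all that is in view belongs to the job. Of the things that look like the lid, the smaller one is meant.

How it is judged:
By the outcome, as a careful person would: the job done as asked, in the order asked, and still so for the second after the job is handed in, with the robot touching nothing.
It also fails if it takes over 69 s, if anything falls off the work surface, if the arm or the gripper's body presses on something with over 40 N, if the wrist force passes 120 N, or if a joint passes its speed limit or range.

ROBOT

A 6-joint arm with a two-finger parallel gripper is mounted at the origin on the work surface. World frame = base frame: x ahead of the robot, y to its left, z up, the work surface at z = 0. Lengths are in m, angles in rad, forces in N, time in s.
With the tool pointing down it reaches from about 0.375 to 0.975 m from the base axis. Payload 3.8 kg.
Tool frame: the origin (TCP) lies midway between the tips of the shut fingers; the grasp point (between the pads) lies 19 mm behind it; z points along the fingers, y is the line along which they close (so a half turn about z gives the same grasp; the last joint's range is limited). The gripper opens to 85 mm and grips with 20 to 120 N. Pads are 22 mm wide; open, the fingers measure 114 mm over their backs; the gripper's body (76 mm by 85 mm) begins 54 mm behind the grasp point. The pads swing forward as they close: fully open they stand 13 mm farther back than shut.
Start: joints at [-1.21, 0.264, 1.604, -0, 1.274, -0.037], TCP at [0.261, -0.622, 0.231] pointing down, gripper open.
Joint ranges: [-2.63, 2.63], [-0.94, 2.18], [0.31, 2.57], [-1.31, 4.45], [0, 2.66], [-2.55, 2.55]. Speed limits (rad/s): [2.57, 2.57, 3.14, 3.14, 3.14, 3.14].

INTERFACE

Orientations are given as a rotation vector (axis times angle).
In Python, from workcell import bot gives the robot as it stands.
- The arm moves only by the tool servo_tool, never from a script. Its argument "series" is a list of rows, each a list of 7 numbers: the shift along the world's x, y, z in units of 0.15 m (1.0 is 0.15 m), then the turn, a rotation vector about the world's x, y, z in units of 180 degrees (1.0 is 180 degrees), then the closure, from 0 (fully open) to 1 (shut). A call has 1 to 20 rows; each row is the pose to reach, as a shift and turn from the pose commanded when the call began, turning the shorter way round; what a row does not reach only later rows make up. A row lasts 1/10 s, in which the tool goes at most 50 mm and 8.59 degrees, less where a joint would pass 70% of its speed; a pose out of reach is approached as far as the arm can. A call with a number of a shift or a turn outside -1 to 1 is refused whole. A call with a gripper value outside its range is refused whole. The fingers move at their own pace and stop on an object; "newtons" is the grip in N (left out, the last holds). Time passes only in rows, so rows that repeat a pose let the fingers close. It gives the time, the measured TCP pose, the force, the opening and the grip force at its end, in the units of the state.
- bot.read_state(): the state, without advancing time (a new reading comes with each control period).
- bot.read_camera(name): name is "scene" or "top"; returns the picture (480x640x3 uint8, red, green, blue); there is no depth.
- bot.camera_info(name): a dict with "vertical_fov" (degrees; the focal length in pixels is half the picture's height over the tangent of half this angle, whatever the lens; pixels are square), "cx", "cy" (the principal point, pixels), "R" (3x3) and "t" (3): a world point X has camera coordinates R X + t. Camera axes: x right, y down, z forward; pixel columns grow to the right and rows downward; lengths in m; the calibration is good to about 2 mm. A picture is of the moment at which its call begins. camera_info takes no time and is no camera call.
- bot.finish_job(): hands the job in; it is judged then, once.
Trained networks look in the newest picture that a camera, given by its name, has taken for a name from the list of things; names that differ only in an ending like _2 or _b are one class to them, and where a whole thing is asked for, a point or a joint stands for the part that bears it (a point fixed in the world has none). Each returns a list of dicts, best first, with "score" (0 to 1); they miss things now and then, are a little off and sometimes report something else, mostly with a low value. They report only what shows in the picture. A call takes as long as a camera call. They do not tell look-alikes from the thing itself.
- bot.recognise(target, camera): "box" ([left, top, right, bottom] as shares, 0 to 1, of the picture: columns of its width, rows of its height, round what is visible of it).
- bot.trace(target, camera): "mask" (480x640 bool, what is visible of it) and "box" ([left, top, right, bottom] as shares, 0 to 1, of the picture: columns of its width, rows of its height, round what is visible of it).
- bot.mark_of(target, camera): "at" ([row, column] as shares, 0 to 1, of the picture: columns of its width, rows of its height: a listed point, or the origin of a listed thing).
The state is a dict: "time": time; "q": joint angles; "joint_vel": joint speeds; "joint_torque": joint torques, N m; "tool_pos": TCP position; "tcp_rot": TCP orientation; "wrist_force": force on the tool from outside, world axes, zero at the start; "torque": the same for the moment, N m; "width": opening from 0.0 (shut) to 1.0 (fully open); "grip_force": force on a finger pad.
Only numpy, scipy, OpenCV 4.12 (cv2) and the standard library are available. Lean on these libraries where they do the work, as an engineer would, in place of code of your own. Each camera call takes 0.05 s, during which the arm holds its last target. There are 200 camera calls.

## Working session

There is one attempt and no reset: what is moved stays moved. The work goes in short steps, Python scripts to look and compute and a tool call to move; the robot and the scene stay as the last step left them, time stands still between calls to the robot, and variables do not carry over. Pictures are saved under pics/ and viewed, at most 10 in all, crops included, and the job is handed in when it is done.

Besides the shell and the picture viewer there is one more tool, called as name(argument=value, ...), one argument or row to a line, values as JSON. servo_tool: Moves the arm, as the interface text tells. Shifts and turns lie within -1 to 1; 1 stands for 0.15 m of shift or 180 degrees of turn. Its arguments: {"type":"object","properties":{"series":{"type":"array","items":{"type":"array","items":{"type":"number"}}},"newtons":{"type":"number"}},"required":["series"]}

```bash
ls; mkdir -p pics
cat > h.py <<'E'
import numpy as np,cv2
from workcell import bot
def cam(n):
    i=bot.camera_info(n);f=240/np.tan(np.radians(i["vertical_fov"])/2)
    return f,i["cx"],i["cy"],np.array(i["R"]),np.array(i["t"])
def proj(X,n):
    f,cx,cy,R,t=cam(n);p=np.atleast_2d(X)@R.T+t
    return np.c_[cx+f*p[:,0]/p[:,2],cy+f*p[:,1]/p[:,2]]
def ray(u,v,n):
    f,cx,cy,R,t=cam(n);return -R.T@t,R.T@np.array([(u-cx)/f,(v-cy)/f,1])
def atz(u,v,n,z):
    c,d=ray(u,v,n);return c+d*(z-c[2])/d[2]
def tri(a,b):
    A=0;B=0
    for (u,v),n in ((a,"scene"),(b,"top")):
        c,d=ray(u,v,n);d=d/np.linalg.norm(d);P=np.eye(3)-np.outer(d,d);A=A+P;B=B+P@c
    X=np.linalg.solve(A,B);return X,proj(X,"scene")[0]-a,proj(X,"top")[0]-b
def save(n,f,crop=None,s=1):
    im=bot.read_camera(n)[:,:,::-1]
    if crop:l,t,r,b=crop;im=im[t:b,l:r]
    cv2.imwrite("pics/"+f,cv2.resize(im,None,fx=s,fy=s,interpolation=cv2.INTER_CUBIC))
E
python3 - <<'E'
from h import *
np.set_printoptions(precision=3,suppress=True)
save("scene","s0.png");save("top","t0.png")
for n in("scene","top"):
    f,cx,cy,R,t=cam(n);print(n,f,cx,cy,-R.T@t,R.tolist())
for k in "tin lid lid_lug lid_heel pin board board_hole bar_hinge bar_hole weight block glue".split():
    for n in("scene","top"):
        print(k,n,[(round(d["score"],2),(np.array(d["at"])[::-1]*[640,480]).round(1).tolist()) for d in bot.mark_of(k,n)[:4]])
E
```

```text
pics
scene 497.66381908910137 318.7495694563054 241.6858863730481 [0.842 0.44  0.914] [[-0.8118644461597656, 0.5838104182057712, -0.006443341997719615], [0.5032577445646129, 0.6941654047923252, -0.514651370662943], [-0.2959860868308435, -0.42106981176986535, -0.8573753262245505]]
top 449.2161830766203 318.12881633326947 241.86117965023558 [0.501 0.003 1.18 ] [[-0.029176752246966354, -0.9994819409236508, -0.013585539952874912], [-0.9982697833629084, 0.029830123923266557, -0.05067152386986863], [0.05105053136737412, 0.012083603527697192, -0.9986229667761976]]
tin scene []
tin top [(0.32, [459.6, 241.2])]
lid scene [(0.79, [386.8, 327.8]), (0.59, [503.0, 314.8])]
lid top [(0.8, [201.3, 332.8]), (0.64, [227.9, 239.3]), (0.53, [436.5, 249.0])]
lid_lug scene [(0.66, [468.8, 314.1]), (0.63, [412.7, 309.2])]
lid_lug top [(0.8, [207.4, 303.6]), (0.57, [223.9, 263.7])]
lid_heel scene [(0.71, [353.0, 344.0]), (0.67, [544.7, 303.3])]
lid_heel top [(0.8, [180.2, 364.9]), (0.72, [227.9, 217.2]), (0.16, [380.3, 159.3])]
pin scene []
pin top [(0.25, [380.4, 158.6])]
board scene [(0.76, [247.4, 148.2]), (0.51, [238.8, 305.3])]
board top [(0.87, [434.6, 248.8])]
board_hole scene [(0.6, [224.9, 137.5])]
board_hole top [(0.74, [460.8, 239.3])]
bar_hinge scene [(0.65, [275.7, 162.0])]
bar_hinge top [(0.8, [401.2, 257.2])]
bar_hole scene [(0.61, [239.1, 100.7])]
bar_hole top [(0.62, [467.2, 255.1]), (0.58, [230.6, 215.6]), (0.35, [230.6, 241.3])]
weight scene [(0.6, [258.5, 353.6]), (0.48, [383.3, 329.8])]
weight top [(0.75, [275.4, 168.3]), (0.68, [317.9, 171.3])]
block scene [(0.95, [233.9, 306.6])]
block top [(0.73, [317.4, 174.5])]
glue scene [(0.79, [182.1, 260.0])]
glue top [(0.69, [379.1, 155.9])]
```

View pics/s0.png

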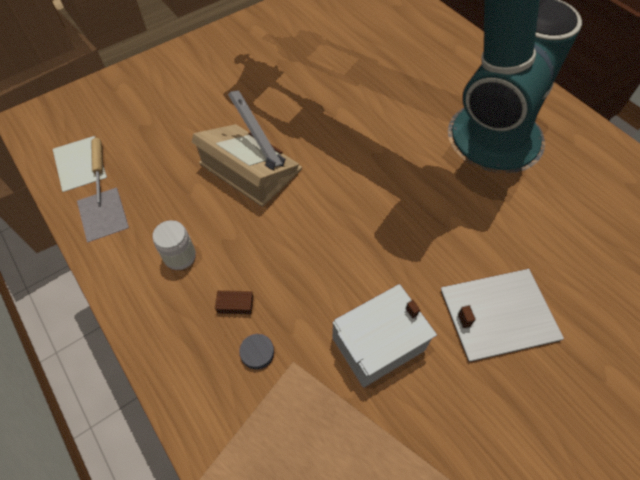

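View pics/t0.png

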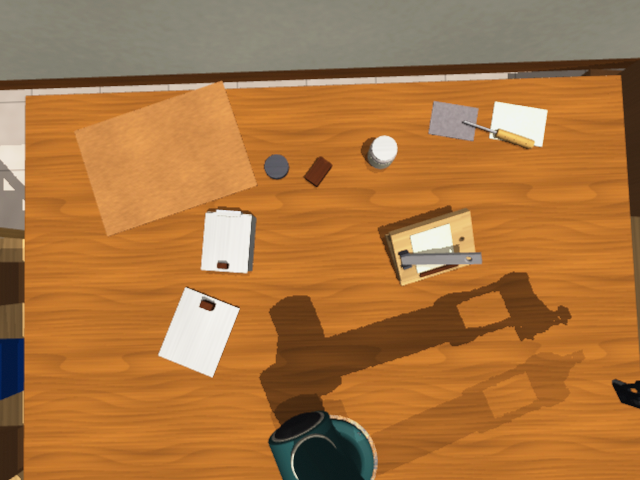

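The scene picture shows two lid-like things: the lid on the tin at about (383,330) in the scene view and (229,241) in the top view, and a larger plate lying on the bench at (500,315) and (200,332). The one seated on the tin is smaller, so it is the one meant. The bar is raised at about 40°, with its hinge at (276,162) and free end at (235,95). Next I'll fit the poses and overlay them on a crop.

```bash
cat >> h.py <<'E'
from scipy.spatial.transform import Rotation as Ro
from scipy.optimize import least_squares
def Rz(a): return Ro.from_euler('z',a).as_matrix()
def Rb(a): return Rz(a)@Ro.from_euler('y',-30,degrees=True).as_matrix()
E
cat > fit.py <<'E'
from h import *
np.set_printoptions(precision=4,suppress=True)
def marks(k,n,near=None):
    r=[np.array(d["at"])[::-1]*[640,480] for d in bot.mark_of(k,n)]
    if near is not None: r=[p for p in r if np.hypot(*(p-near))<25]
    return r[0] if r else None
im={n:bot.read_camera(n)[:,:,::-1].copy() for n in("scene","top")}
# lid
obs=[]
for k,P,ns,nt in(("lid",[0,0,0],(384,330),(229,241)),("lid_lug",[-.06,0,.026],(413,309),(224,264)),("lid_heel",[.067,0,.006],(353,344),(228,217))):
    for n,near in(("scene",ns),("top",nt)):
        m=marks(k,n,np.array(near)); 
        if m is not None: obs.append((np.array(P),n,m))
def X(p,P): return Rz(p[2])@P+[p[0],p[1],.074]
r=least_squares(lambda p:np.concatenate([proj(X(p,P),n)[0]-m for P,n,m in obs]),[.5,.22,0],loss='soft_l1')
print("lid",r.x,r.fun.reshape(-1,2).round(1).tolist());L=r.x
# board
obs=[]
for k,P,ns,nt in(("board",[0,0,0],(247,148),(435,249)),("board_hole",[0,-.07,0],(225,137),(461,239)),("bar_hinge",[0,.08,.009],(276,162),(401,257))):
    for n,near in(("scene",ns),("top",nt)):
        m=marks(k,n,np.array(near)); 
        if m is not None: obs.append((np.array(P),n,m))
def Y(p,P): return np.atleast_2d(P)@Rb(p[2]).T+[p[0],p[1],.062]
r=least_squares(lambda p:np.concatenate([proj(Y(p,P),n)[0]-m for P,n,m in obs]),[.5,-.25,0],loss='soft_l1')
print("board",r.x,r.fun.reshape(-1,2).round(1).tolist());B=r.x
hs=marks("bar_hole","scene",np.array([239,101]));ht=marks("bar_hole","top",np.array([467,257]))
def barp(p,a,s,h,x=0): # s from hinge, h above axis line
    l=np.array([x,.08-s*np.cos(a)+h*np.sin(a)*1,.009+s*np.sin(a)+h*np.cos(a)]); return Y(p,l)[0]
r2=least_squares(lambda a:np.concatenate([proj(barp(B,a[0],.15,.005),n)[0]-m for n,m in(("scene",hs),("top",ht)) if m is not None]),[.6])
print("bar",r2.x,r2.fun)
a=r2.x[0]
def poly(pts,col):
    for n in im:
        cv2.polylines(big[n],[((proj(np.array(pts),n)-off[n])*5).round().astype(int)],True,col,1)
def dot(p,col):
    for n in im: cv2.circle(big[n],tuple(((proj(p,n)[0]-off[n])*5).round().astype(int)),4,col,1)
def rect(x0,x1,y0,y1,z): return [[x0,y0,z],[x1,y0,z],[x1,y1,z],[x0,y1,z]]
def crop(cs,ct,w,h):
    global off,big
    off={"scene":np.array(cs),"top":np.array(ct)}
    big={n:cv2.resize(im[n][off[n][1]:off[n][1]+h,off[n][0]:off[n][0]+w],None,fx=5,fy=5,interpolation=cv2.INTER_CUBIC) for n in im}
# pixel centre convention: +0.5*5 shift ignored
crop((325,280),(185,195),78,110)
poly([X(L,np.array(q)) for q in rect(-.074,.067,-.057,.057,.010)],(0,0,255))
poly([X(L,np.array(q)) for q in rect(-.067,-.053,-.012,.012,.038)],(0,255,0))
poly([X(L,np.array(q)) for q in rect(-.07,.07,-.055,.055,-.074)],(255,0,0))
out1=np.hstack([big["scene"],big["top"]])
cv2.imwrite("pics/lid_%s.png"%__import__('sys').argv[1],out1)
crop((190,85),(378,200),78,110)
crop((185,85),(380,205),120,120) 
poly(Y(B,rect(-.07,.07,-.1,.1,0)),(0,0,255))
poly([barp(B,a,s,.005,x) for s,x in((0,-.013),(.178,-.013),(.178,.013),(0,.013))],(0,255,0))
dot(barp(B,a,.15,.005),(0,255,255));dot(Y(B,[0,-.07,0])[0],(255,0,255))
o=np.hstack([big["scene"],big["top"]]);o=cv2.resize(o,None,fx=.66,fy=.66,interpolation=cv2.INTER_AREA)
cv2.imwrite("pics/board_%s.png"%__import__('sys').argv[1],o)
E
python3 fit.py 1
```

```text
lid [ 0.5663  0.2422 -0.0898] [[1.7, -0.1], [-5.5, -2.9], [0.7, -2.0], [0.3, 1.1], [-1.7, 0.8], [1.9, -0.8]]
board [ 0.5359 -0.2711  0.2109] [[2.1, -1.0], [-4.0, -2.1], [-1.1, -2.8], [-0.9, 0.2], [-0.6, 0.8], [1.4, 0.7]]
bar [0.5019] [-0.0216  2.7798  0.548   3.2022]
```

View pics/lid_1.png

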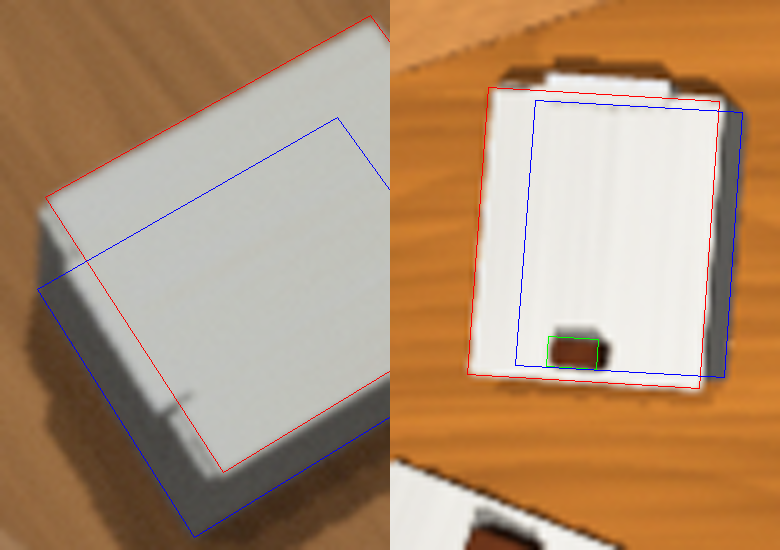

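View pics/board_1.png

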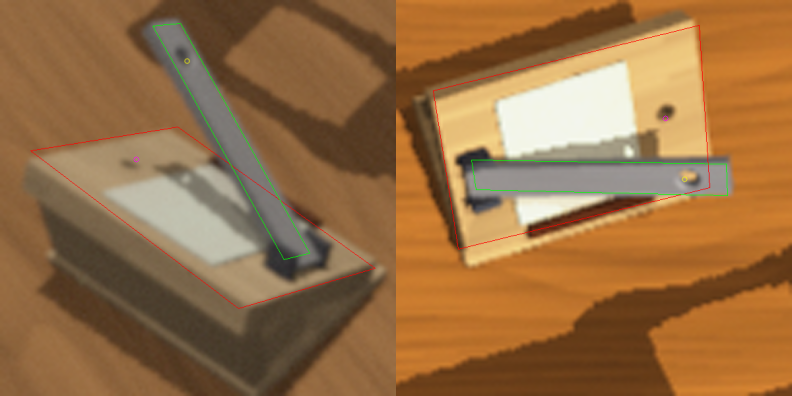

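The lid overlay fits within about 1 px, confirming that the lid on the tin, lug at top (224,264), is the right one. The board fit is looser, by about 2 px. I'll refine using masks and the dark hole blobs.

```bash
cat > ref.py <<'E'
from h import *
np.set_printoptions(precision=4,suppress=True)
s=bot.read_state();print({k:np.round(s[k],3).tolist() for k in("time","tool_pos","tcp_rot","q")})
print(Ro.from_rotvec(s["tcp_rot"]).as_matrix())
def blob(im,u,v,r=6):
    g=cv2.cvtColor(im,cv2.COLOR_RGB2GRAY).astype(float);u0,v0=int(u),int(v);w=g[v0-r:v0+r+1,u0-r:u0+r+1]
    m=np.clip(np.median(w)-15-w,0,None);yy,xx=np.mgrid[v0-r:v0+r+1,u0-r:u0+r+1];return np.array([(m*xx).sum(),(m*yy).sum()])/m.sum()
S=bot.read_camera("scene");T=bot.read_camera("top")
a=blob(S,224,134,4);b=blob(T,461,238.5,4);print("board hole",a,b,*tri(a,b))
a=blob(S,239.8,100.7,3);b=blob(T,468.7,258.6,3);print("bar hole",a,b,*tri((239.8,100.7),(468.7,258.6)))
for k in("lid","lid_lug","board"):
    pass
def masks(k,ns,nt):
    o={}
    for n,c in(("scene",ns),("top",nt)):
        for d in bot.trace(k,n):
            ys,xs=np.nonzero(d["mask"])
            if np.hypot(xs.mean()-c[0],ys.mean()-c[1])<30: o[n]=d["mask"];break
    return o
M=masks("lid",(384,330),(229,241))
def hull(pts,n):
    m=np.zeros((480*4,640*4),np.uint8);h=cv2.convexHull((proj(pts,n)*4+1.5).astype(np.float32)).round().astype(np.int32)
    cv2.fillConvexPoly(m,h,1);return cv2.resize(m.astype(np.float32),(640,480),interpolation=cv2.INTER_AREA)
def box(x0,x1,y0,y1,z0,z1): return np.array([[x,y,z] for x in(x0,x1) for y in(y0,y1) for z in(z0,z1)])
plate=box(-.074,.067,-.057,.057,.006,.010);lug=box(-.067,-.053,-.012,.012,.01,.038)
from scipy.optimize import minimize
def cost(p,cams,w=0):
    c=0
    for n in cams:
        f=lambda q:hull(q@Rz(p[2]).T+[p[0],p[1],.074],n)
        c+=np.abs(np.maximum(f(plate),f(lug))-M[n]).sum()
    return c
for cams in(list(M),)+tuple([n] for n in M):
    r=minimize(cost,[.566,.242,-.08],args=(cams,),method="Nelder-Mead",options=dict(initial_simplex=[[.566,.242,-.08],[.57,.242,-.08],[.566,.246,-.08],[.566,.242,-.03]],xatol=1e-4,fatol=.3))
    print("lid",cams,r.x,r.fun,[M[n].sum() for n in cams])
E
python3 ref.py
```

```text
{'time': 2.1, 'tool_pos': [0.261, -0.622, 0.231], 'tcp_rot': [-3.08, -0.621, 0.0], 'q': [-1.21, 0.264, 1.604, -0.0, 1.274, -0.037]}
[[ 0.9219  0.3874 -0.    ]
 [ 0.3874 -0.9219  0.    ]
 [-0.     -0.     -1.    ]]
board hole [223.7329 134.3973] [461.3539 238.5976] [ 0.5565 -0.3395  0.0618] [0.2825 0.0252] [ 0.1407 -0.2198]
bar hole [239.6705 101.1676] [470.0614 259.7076] [ 0.5061 -0.3291  0.144 ] [0.3211 0.0296] [ 0.1672 -0.2546]
lid ['scene', 'top'] [ 0.5672  0.2416 -0.0954] 374.625 [np.int64(4856), np.int64(2647)]
lid ['scene'] [ 0.5671  0.242  -0.0987] 252.3125 [np.int64(4856)]
lid ['top'] [ 0.5665  0.2414 -0.1011] 106.125 [np.int64(2647)]
```

Measured points agree with what they must be:
- **Board hole:** z is 61.8 mm, against 62 mm given.
- **Lid:** centre (0.567, 0.242), yaw −5.5°, which puts the lug at (0.5075, 0.247).

Now moving to above the lug.

servo_tool(
  series=[
    [0.274,0.966,0,0,0,0.141,0],
    [0.274,0.966,0,0,0,0.141,0],
    [0.274,0.966,0,0,0,0.141,0],
    [0.274,0.966,0,0,0,0.141,0],
  ],
  newtons=60,
)

```text
time: 2.7
tool_pos: [0.3033, -0.4718, 0.2305]
tcp_rot: [-2.861, -1.289, -0.002]
wrist_force: [0.5, -0.6, 0.4]
width: 1.002
grip_force: 0.0
```

```bash
cat > st.py <<'E'
from h import *
s=bot.read_state();R=Ro.from_rotvec(s["tcp_rot"]).as_matrix()
print({k:np.round(s[k],4).tolist() for k in("time","tool_pos","q","wrist_force","width","grip_force")},R.round(3).tolist())
E
python3 st.py
```

```text
{'time': 2.7, 'tool_pos': [0.3033, -0.4718, 0.2305], 'q': [-1.0449, 0.0518, 1.8492, 0.0018, 1.2444, -0.3213], 'wrist_force': [0.4549, -0.632, 0.3723], 'width': 1.0021, 'grip_force': 0.0} [[0.663, 0.749, -0.0], [0.749, -0.663, 0.004], [0.003, -0.003, -1.0]]
```

servo_tool(
  series=[
    [0.274,0.966,0,0,0,0.141,0],
    [0.274,0.966,0,0,0,0.141,0],
    [0.274,0.966,0,0,0,0.141,0],
    [0.274,0.966,0,0,0,0.141,0],
  ],
)

```text
time: 3.1
tool_pos: [0.3446, -0.3284, 0.2314]
tcp_rot: [-2.51, -1.887, -0.003]
wrist_force: [-0.1, -1.1, -0.1]
width: 1.001
grip_force: 0.0
```

servo_tool(
  series=[
    [0.274,0.966,0,0,0,0.141,0],
    [0.274,0.966,0,0,0,0.141,0],
    [0.274,0.966,0,0,0,0.141,0],
    [0.274,0.966,0,0,0,0.141,0],
  ],
)

```text
time: 3.5
tool_pos: [0.3863, -0.1839, 0.2317]
tcp_rot: [2.034, 2.394, 0.003]
wrist_force: [-0.9, -1.0, 0.5]
width: 0.999
grip_force: 0.0
```

servo_tool(
  series=[
    [0.274,0.966,0,0,0,0.141,0],
    [0.274,0.966,0,0,0,0.141,0],
    [0.274,0.966,0,0,0,0.141,0],
    [0.274,0.966,0,0,0,0.141,0],
  ],
)

```text
time: 3.9
tool_pos: [0.4278, -0.0391, 0.2319]
tcp_rot: [1.458, 2.782, 0.003]
wrist_force: [0.1, -0.7, -0.6]
width: 1.0
grip_force: 0.0
```

servo_tool(
  series=[
    [0.274,0.966,0,0,0,0.141,0],
    [0.274,0.966,0,0,0,0.141,0],
    [0.274,0.966,0,0,0,0.141,0],
    [0.274,0.966,0,0,0,0.141,0],
  ],
)

```text
time: 4.3
tool_pos: [0.4693, 0.1052, 0.2317]
tcp_rot: [0.815, 3.033, 0.003]
wrist_force: [0.5, -0.8, -0.4]
width: 1.0
grip_force: 0.0
```

servo_tool(
  series=[
    [0.274,0.966,0,0,0,0.141,0],
    [0.274,0.966,0,0,0,0.141,0],
    [0.274,0.966,0,0,0,0.141,0],
    [0.274,0.966,0,0,0,0.141,0],
    [0.274,0.966,0,0,0,0.141,0],
    [0.274,0.966,0,0,0,0.141,0],
  ],
)

```text
time: 4.9
tool_pos: [0.5086, 0.2448, 0.2309]
tcp_rot: [-0.141, -3.138, 0.002]
wrist_force: [-0.4, -0.1, -0.3]
width: 1.001
grip_force: 0.0
```

```bash
python3 st.py
```

```text
{'time': 4.9, 'tool_pos': [0.5086, 0.2448, 0.2309], 'q': [0.4051, 0.0565, 1.8435, -0.0011, 1.2428, -1.0752], 'wrist_force': [-0.4128, -0.1291, -0.321], 'width': 1.0007, 'grip_force': 0.0} [[-0.996, 0.09, -0.001], [0.09, 0.996, -0.001], [0.0, -0.001, -1.0]]
```

servo_tool(
  series=[
    [0,0,-0.3,0,0,0,0],
    [0,0,-0.6,0,0,0,0],
    [0,0,-0.8,0,0,0,0.4],
    [0,0,-0.9,0,0,0,0.4],
    [0,0,-0.97,0,0,0,0.4],
    [0,0,-0.97,0,0,0,0.4],
    [0,0,-0.97,0,0,0,0.4],
    [0,0,-0.97,0,0,0,0.4],
  ],
)

```text
time: 5.7
tool_pos: [0.5097, 0.2477, 0.0879]
tcp_rot: [0.135, 3.135, 0.002]
wrist_force: [-0.1, 1.2, 0.1]
width: 0.602
grip_force: 0.0
```

```bash
python3 st.py; python3 -c "
from h import *
im={n:bot.read_camera(n)[:,:,::-1] for n in('scene','top')}
a=cv2.resize(im['scene'][270:390,340:460],None,fx=3.3,fy=3.3,interpolation=2);b=cv2.resize(im['top'][195:315,180:300],None,fx=3.3,fy=3.3,interpolation=2)
cv2.imwrite('pics/grip.png',np.hstack([a,b]))"
```

```text
{'time': 5.7, 'tool_pos': [0.5097, 0.2477, 0.0879], 'q': [0.4084, 0.1907, 1.976, -0.0001, 0.9712, -1.0761], 'wrist_force': [-0.1426, 1.1833, 0.1484], 'width': 0.6022, 'grip_force': 0.0} [[-0.996, 0.086, 0.003], [0.086, 0.996, 0.001], [-0.003, 0.002, -1.0]]
```

View pics/grip.png

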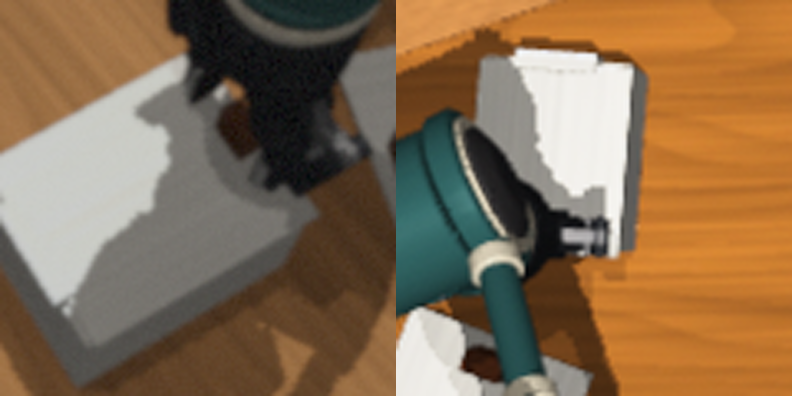

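The fingers straddle the lug, which shows in the left crop at about (237,120), with a gap on both sides. Closing.

servo_tool(
  series=[
    [0,0,-0.01,0,0,0,1],
    [0,0,-0.01,0,0,0,1],
    [0,0,-0.01,0,0,0,1],
    [0,0,-0.01,0,0,0,1],
    [0,0,-0.01,0,0,0,1],
    [0,0,-0.01,0,0,0,1],
  ],
  newtons=70,
)

```text
time: 6.4
tool_pos: [0.5084, 0.2474, 0.0849]
tcp_rot: [0.135, 3.138, 0.001]
wrist_force: [-1.2, 0.2, 6.1]
width: 0.269
grip_force: 69.2
```

```bash
python3 st.py
python3 - <<'E'
from h import *
# arc about heel; tip by th about lid y; TCP at lid (-.060,0,.012)
yaw=-.0954
for th in (3,6,9,12,15,17):
    t=np.radians(th); R=Ro.from_euler('y',t).as_matrix()
    d=R@np.array([-.127,0,.006])-np.array([-.127,0,.006])
    d[0]+=.0015*min(1,th/6)
    w=Rz(yaw)@d; rv=Rz(yaw)@[0,t,0]
    print(th,(w/.15).round(3),(rv/np.pi).round(4))
E
```

```text
{'time': 6.4, 'tool_pos': [0.5084, 0.2474, 0.0849], 'q': [0.4088, 0.1938, 1.9787, 0.0002, 0.9682, -1.0762], 'wrist_force': [-1.1584, 0.175, 6.0995], 'width': 0.2688, 'grip_force': 69.1918} [[-0.996, 0.086, 0.001], [0.086, 0.996, 0.001], [-0.001, 0.001, -1.0]]
3 [ 0.008 -0.001  0.044] [0.0016 0.0166 0.    ]
6 [ 0.019 -0.002  0.088] [0.0032 0.0332 0.    ]
9 [ 0.027 -0.003  0.132] [0.0048 0.0498 0.    ]
12 [ 0.037 -0.004  0.175] [0.0064 0.0664 0.    ]
15 [ 0.049 -0.005  0.218] [0.0079 0.083  0.    ]
17 [ 0.058 -0.006  0.246] [0.009 0.094 0.   ]
```

servo_tool(
  series=[
    [0.004,0,0.022,0.0008,0.0083,0,1],
    [0.008,-0.001,0.044,0.0016,0.0166,0,1],
    [0.014,-0.001,0.066,0.0024,0.025,0,1],
    [0.019,-0.002,0.088,0.0032,0.0332,0,1],
    [0.023,-0.002,0.11,0.004,0.0415,0,1],
    [0.027,-0.003,0.132,0.0048,0.0498,0,1],
    [0.032,-0.003,0.154,0.0056,0.058,0,1],
    [0.037,-0.004,0.175,0.0064,0.0664,0,1],
    [0.043,-0.004,0.197,0.0072,0.0747,0,1],
    [0.049,-0.005,0.218,0.0079,0.083,0,1],
    [0.056,-0.006,0.24,0.0088,0.0915,0,1],
    [0.056,-0.006,0.24,0.0088,0.0915,0,1],
    [0.056,-0.006,0.24,0.0088,0.0915,0,1],
  ],
)

```text
time: 7.7
tool_pos: [0.5168, 0.2461, 0.1199]
tcp_rot: [-0.123, -2.852, -0.022]
wrist_force: [0.4, -0.1, 1.6]
width: 0.268
grip_force: 68.8
```

```bash
python3 st.py; python3 -c "
from h import *
im={n:bot.read_camera(n)[:,:,::-1] for n in('scene','top')}
a=cv2.resize(im['scene'][270:390,325:445],None,fx=3.3,fy=3.3,interpolation=2);b=cv2.resize(im['top'][195:315,180:300],None,fx=3.3,fy=3.3,interpolation=2)
cv2.imwrite('pics/tip.png',np.hstack([a,b]))"
```

```text
{'time': 7.7, 'tool_pos': [0.5168, 0.2461, 0.1199], 'q': [0.3296, 0.3337, 1.7565, 0.1213, 1.3165, -1.2013], 'wrist_force': [0.416, -0.0952, 1.6056], 'width': 0.268, 'grip_force': 68.7827} [[-0.955, 0.086, -0.283], [0.082, 0.996, 0.027], [0.284, 0.003, -0.959]]
```

View pics/tip.png

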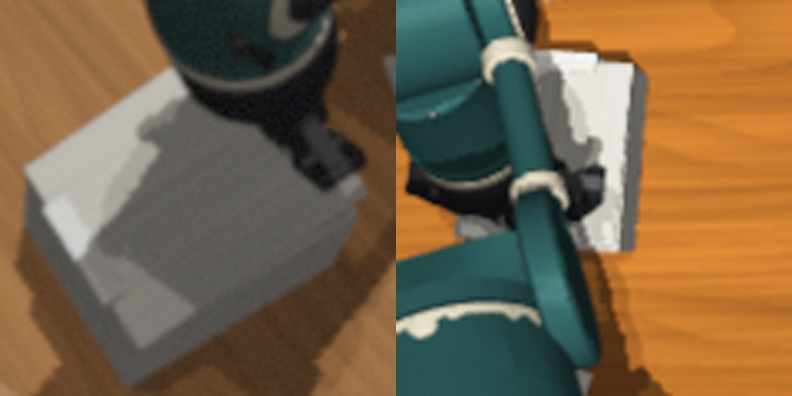

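The lid is tipped about 16.5°. Its far edge is still under the bright lip, at left crop (65,225), and the near edge is about 40 mm up. Next I draw it off and lift.

servo_tool(
  series=[
    [-0.03,0.003,0.009,0,0,0,1],
    [-0.06,0.006,0.018,0,0,0,1],
    [-0.1,0.01,0.03,0,0,0,1],
    [-0.1,0.01,0.1,0,0,0,1],
    [-0.1,0.01,0.25,0,0,0,1],
    [-0.1,0.01,0.4,0,0,0,1],
    [-0.1,0.01,0.56,0,0,0,1],
    [-0.1,0.01,0.56,0,0,0,1],
  ],
)

```text
time: 8.6
tool_pos: [0.5038, 0.2487, 0.2089]
tcp_rot: [-0.122, -2.858, -0.027]
wrist_force: [0.2, -0.9, 0.1]
width: 0.268
grip_force: 68.6
```

servo_tool(
  series=[
    [0,-0.2,0,-0.0022,-0.0229,0,1],
    [0,-0.4,0,-0.0044,-0.0458,0,1],
    [0,-0.7,0,-0.0066,-0.0686,0,1],
    [0,-0.9,0,-0.0088,-0.0915,0,1],
    [0,-0.95,-0.1,-0.0088,-0.0915,0,1],
    [0,-0.95,-0.2,-0.0088,-0.0915,0,1],
    [0,-0.95,-0.2,-0.0088,-0.0915,0,1],
  ],
)

```text
time: 9.3
tool_pos: [0.4991, 0.1054, 0.1704]
tcp_rot: [-0.135, -3.132, 0.001]
wrist_force: [-0.3, -1.4, -0.8]
width: 0.267
grip_force: 68.9
```

```bash
python3 st.py; python3 -c "
from h import *
im={n:bot.read_camera(n)[:,:,::-1] for n in('scene','top')}
a=im['scene'][160:400,180:480];b=im['top'][120:360,170:470]
cv2.imwrite('pics/carry.png',np.hstack([a,b]))"
```

```text
{'time': 9.3, 'tool_pos': [0.4991, 0.1054, 0.1704], 'q': [0.1586, 0.0034, 2.0137, 0.001, 1.1315, -1.3261], 'wrist_force': [-0.284, -1.4028, -0.8012], 'width': 0.2672, 'grip_force': 68.869} [[-0.996, 0.086, -0.007], [0.086, 0.996, -0.0], [0.007, -0.001, -1.0]]
```

View pics/carry.png

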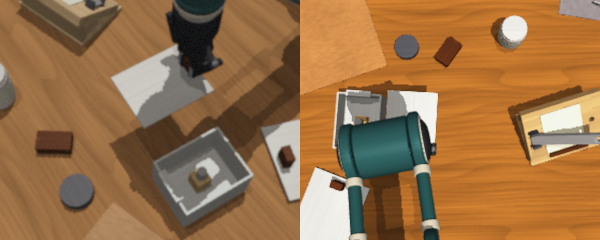

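Lid held level and clear of the tin; the pin's head now shows in the tin, at left crop (200,172). Lowering to the bench.

servo_tool(
  series=[
    [0,-0.2,-0.2,0,0,0,1],
    [0,-0.4,-0.45,0,0,0,1],
    [0,-0.47,-0.7,0,0,0,1],
    [0,-0.47,-0.87,0,0,0,1],
    [0,-0.47,-0.94,0,0,0,1],
    [0,-0.47,-0.98,0,0,0,1],
    [0,-0.47,-1,0,0,0,1],
    [0,-0.47,-1,0,0,0,1],
  ],
)

```text
time: 10.2
tool_pos: [0.5027, 0.0353, 0.0252]
tcp_rot: [0.134, 3.137, 0.0]
wrist_force: [0.3, 0.6, -1.2]
width: 0.27
grip_force: 69.0
```

servo_tool(
  series=[
    [0,0,-0.03,0,0,0,1],
    [0,0,-0.055,0,0,0,1],
    [0,0,-0.07,0,0,0,1],
    [0,0,-0.08,0,0,0,1],
    [0,0,-0.08,0,0,0,1],
    [0,0,-0.08,0,0,0,1],
  ],
)

```text
time: 10.8
tool_pos: [0.5015, 0.0347, 0.0123]
tcp_rot: [0.135, 3.139, 0.0]
wrist_force: [0.1, 0.0, -0.1]
width: 0.265
grip_force: 69.0
```

```bash
python3 st.py
```

```text
{'time': 10.8, 'tool_pos': [0.5015, 0.0347, 0.0123], 'q': [0.0195, 0.1889, 2.1508, 0.0, 0.8019, -1.4652], 'wrist_force': [0.0933, 0.0236, -0.1485], 'width': 0.2646, 'grip_force': 68.9984} [[-0.996, 0.086, 0.0], [0.086, 0.996, 0.0], [-0.0, 0.0, -1.0]]
```

servo_tool(
  series=[
    [0,0,-0.005,0,0,0,1],
    [0,0,-0.01,0,0,0,1],
    [0,0,-0.01,0,0,0,1],
    [0,0,-0.01,0,0,0,1],
  ],
)

```text
time: 11.2
tool_pos: [0.5017, 0.0347, 0.0109]
tcp_rot: [0.135, 3.138, 0.0]
wrist_force: [-0.3, -0.1, -0.5]
width: 0.267
grip_force: 69.3
```

servo_tool(
  series=[
    [0,0,-0.007,0,0,0,1],
    [0,0,-0.007,0,0,0,1],
    [0,0,-0.007,0,0,0,1],
  ],
)

```text
time: 11.5
tool_pos: [0.5017, 0.0347, 0.0108]
tcp_rot: [-0.135, -3.139, 0.0]
wrist_force: [-3.4, -0.1, 9.0]
width: 0.27
grip_force: 70.4
```

Contact at 9 N, so the lid is down. Releasing and rising.

servo_tool(
  series=[
    [0,0,0,0,0,0,0.5],
    [0,0,0,0,0,0,0.5],
    [0,0,0,0,0,0,0.5],
    [0,0,0.1,0,0,0,0.5],
    [0,0,0.3,0,0,0,0.5],
    [0,0,0.6,0,0,0,0.5],
    [0,0,1,0,0,0,0.8],
    [0,0,1,0,0,0,1],
    [0,0,1,0,0,0,1],
  ],
)

```text
time: 12.4
tool_pos: [0.5038, 0.0348, 0.1627]
tcp_rot: [0.135, 3.132, 0.001]
wrist_force: [0.4, -0.8, -0.5]
width: 0.004
grip_force: 0.0
```

```bash
cat > plan.py <<'E'
from h import *
np.set_printoptions(precision=4,suppress=True)
psi=.21;H=np.array([.5565,-.3395,.062]);B=Rb(psi)   # board hole
O=H-B@[0,-.07,0]
def bar(a,s,h): return O+B@np.array([0,.08-s*np.cos(a)+h*np.sin(a),.009+s*np.sin(a)+h*np.cos(a)])
def toolR(roll): # z=-board z ; x tool = board x rotated by roll
    x=B@np.array([np.cos(roll),np.sin(roll),0]);z=-B[:,2];return np.c_[x,np.cross(z,x),z]
E
python3 - <<'E'
from plan import *
s=bot.read_state();R=Ro.from_rotvec(s["tcp_rot"]).as_matrix();p=np.array(s["tool_pos"]);print(s["time"],p,s["q"])
# hinge check from tri
print("hinge model",bar(0,0,0),"tri",tri(np.array((275.7,162.)),np.array((401.2,257.2)))[0])
for a in(.5,.55,.6): print(a,"bar hole",bar(a,.15,.005),proj(bar(a,.15,.005),"scene"),proj(bar(a,.15,.005),"top"))
for roll in(0,90,180,270):
    T=toolR(np.radians(roll));rv=Ro.from_matrix(T@R.T).as_rotvec();print(roll,np.degrees(rv),rv/np.pi)
for a in(.7,.55,.4,.25,.1,0,-.03): print(a,bar(a,.14,.005))
print({n:cam(n)[0] for n in("scene","top")})
for n in("scene","top"):
    bot.read_camera(n)
    for k in("lid","pin","pin_shoulder","tin","bar_hole","bar_hinge"): print(k,n,[(round(d["score"],2),(np.array(d["at"])[::-1]*[640,480]).round(1).tolist()) for d in bot.mark_of(k,n)[:3]])
E
```

```text
12.4 [0.5038 0.0348 0.1627] [ 0.0196 -0.0081  2.0404  0.      1.1029 -1.4652]
hinge model [ 0.5208 -0.1937  0.0698] tri [ 0.5139 -0.1847  0.0837]
0.5 bar hole [ 0.5105 -0.3281  0.1359] [[239.1828 104.6406]] [[467.2137 256.5305]]
0.55 bar hole [ 0.5065 -0.3249  0.1414] [[241.1392 102.8334]] [[466.6475 258.242 ]]
0.6 bar hole [ 0.5026 -0.3213  0.1467] [[243.1892 101.1661]] [[465.9058 259.9618]]
0 [  43.2081    2.7374 -157.7975] [ 0.24    0.0152 -0.8767]
90 [ 24.2706 -20.9235 -71.1813] [ 0.1348 -0.1162 -0.3955]
180 [  1.8056 -29.6864  16.5659] [ 0.01   -0.1649  0.092 ]
270 [-23.3257 -25.7909 104.0815] [-0.1296 -0.1433  0.5782]
0.7 [ 0.4965 -0.3051  0.1512]
0.55 [ 0.5073 -0.316   0.1369]
0.4 [ 0.5184 -0.3241  0.121 ]
0.25 [ 0.5295 -0.3293  0.104 ]
0.1 [ 0.5405 -0.3315  0.0862]
0 [ 0.5476 -0.3312  0.0741]
-0.03 [ 0.5496 -0.3308  0.0705]
{'scene': np.float64(497.66381908910137), 'top': np.float64(449.2161830766203)}
lid scene [(0.72, [501.0, 315.4]), (0.6, [318.5, 257.6])]
pin scene [(0.6, [374.3, 337.6])]
pin_shoulder scene [(0.41, [380.3, 335.9])]
tin scene [(0.62, [375.5, 345.0]), (0.52, [225.6, 136.4])]
bar_hole scene [(0.59, [242.6, 103.2]), (0.39, [275.3, 162.7])]
bar_hinge scene [(0.95, [273.8, 160.6])]
lid top [(0.83, [315.8, 245.3]), (0.65, [200.3, 335.0]), (0.38, [232.8, 244.4])]
pin top [(0.38, [233.7, 240.5])]
pin_shoulder top [(0.44, [232.4, 242.3]), (0.43, [380.4, 153.6])]
tin top [(0.97, [233.9, 240.6])]
bar_hole top [(0.62, [467.5, 257.7])]
bar_hinge top [(0.95, [402.5, 256.7])]
```

Hinge and bar hole agree with the bar at about 0.56 rad. Next, move the shut fingers square to the board above the bar, with the tool's x axis along the bar.

servo_tool(
  series=[
    [-0.06,-0.764,0.06,0.045,-0.0387,-0.1318,1],
    [-0.06,-0.764,0.06,0.045,-0.0387,-0.1318,1],
    [-0.06,-0.764,0.06,0.045,-0.0387,-0.1318,1],
    [-0.06,-0.764,0.06,0.045,-0.0387,-0.1318,1],
    [-0.06,-0.764,0.06,0.045,-0.0387,-0.1318,1],
  ],
)

```text
time: 13.6
tool_pos: [0.4922, -0.0803, 0.1688]
tcp_rot: [0.749, 2.925, 0.22]
wrist_force: [0.6, -0.1, 0.3]
width: -0.004
grip_force: 0.0
```

servo_tool(
  series=[
    [-0.06,-0.764,0.06,0.045,-0.0387,-0.1318,1],
    [-0.06,-0.764,0.06,0.045,-0.0387,-0.1318,1],
    [-0.06,-0.764,0.06,0.045,-0.0387,-0.1318,1],
    [-0.06,-0.764,0.06,0.045,-0.0387,-0.1318,1],
    [-0.06,-0.764,0.06,0.045,-0.0387,-0.1318,1],
  ],
)

```text
time: 14.1
tool_pos: [0.4835, -0.1934, 0.1774]
tcp_rot: [1.283, 2.59, 0.416]
wrist_force: [1.2, -0.2, -0.0]
width: 0.003
grip_force: 0.0
```

servo_tool(
  series=[
    [-0.06,-0.764,0.06,0.045,-0.0387,-0.1318,1],
    [-0.06,-0.764,0.06,0.045,-0.0387,-0.1318,1],
    [-0.06,-0.764,0.06,0.045,-0.0387,-0.1318,1],
    [-0.06,-0.764,0.06,0.045,-0.0387,-0.1318,1],
    [-0.06,-0.764,0.06,0.045,-0.0387,-0.1318,1],
    [-0.06,-0.764,0.06,0.045,-0.0387,-0.1318,1],
    [-0.06,-0.764,0.06,0.045,-0.0387,-0.1318,1],
  ],
)

```text
time: 14.8
tool_pos: [0.4753, -0.3075, 0.1869]
tcp_rot: [1.73, 2.151, 0.581]
wrist_force: [0.0, 0.0, 0.5]
width: -0.001
grip_force: 0.0
```

```bash
python3 st.py
python3 - <<'E'
from plan import *
s=bot.read_state();R=Ro.from_rotvec(s["tcp_rot"]).as_matrix();p=np.array(s["tool_pos"])
print("rot left",Ro.from_matrix(toolR(np.pi/2)@R.T).as_rotvec()/np.pi)
for a in(.7,.6,.5,.4,.3,.2,.1,0,-.03): print(a,((bar(a,.135,.005)-p)/.15).round(3))
E
```

```text
{'time': 14.8, 'tool_pos': [0.4753, -0.3075, 0.1869], 'q': [-0.9012, -0.0651, 2.1397, 0.6027, 0.9206, -1.4541], 'wrist_force': [0.0484, 0.0102, 0.5475], 'width': -0.0012, 'grip_force': 0.0} [[-0.216, 0.847, 0.486], [0.976, 0.184, 0.113], [0.006, 0.499, -0.866]]
rot left [-0.0017 -0.0007 -0.0024]
0.7 [ 0.146  0.043 -0.256]
0.6 [ 0.192 -0.005 -0.317]
0.5 [ 0.239 -0.046 -0.381]
0.4 [ 0.287 -0.079 -0.45 ]
0.3 [ 0.335 -0.104 -0.523]
0.2 [ 0.383 -0.12  -0.597]
0.1 [ 0.429 -0.127 -0.674]
0 [ 0.475 -0.125 -0.752]
-0.03 [ 0.488 -0.123 -0.775]
```

servo_tool(
  series=[
    [0.146,0.043,-0.256,0,0,0,1],
    [0.146,0.043,-0.256,0,0,0,1],
    [0.17,0.02,-0.286,0,0,0,1],
    [0.192,-0.005,-0.317,0,0,0,1],
    [0.215,-0.025,-0.35,0,0,0,1],
    [0.239,-0.046,-0.381,0,0,0,1],
    [0.263,-0.063,-0.415,0,0,0,1],
    [0.287,-0.079,-0.45,0,0,0,1],
    [0.311,-0.092,-0.486,0,0,0,1],
    [0.335,-0.104,-0.523,0,0,0,1],
    [0.359,-0.112,-0.56,0,0,0,1],
    [0.383,-0.12,-0.597,0,0,0,1],
    [0.406,-0.124,-0.636,0,0,0,1],
    [0.429,-0.127,-0.674,0,0,0,1],
    [0.452,-0.126,-0.713,0,0,0,1],
    [0.47,-0.125,-0.745,0,0,0,1],
    [0.47,-0.125,-0.745,0,0,0,1],
  ],
)

```text
time: 16.5
tool_pos: [0.5451, -0.3277, 0.0744]
tcp_rot: [1.735, 2.147, 0.58]
wrist_force: [0.4, 0.0, -0.5]
width: 0.001
grip_force: 0.0
```

```bash
python3 st.py
```

```text
{'time': 16.5, 'tool_pos': [0.5451, -0.3277, 0.0744], 'q': [-0.8201, 0.2017, 2.097, 0.7325, 0.702, -1.5694], 'wrist_force': [0.4114, 0.0258, -0.4534], 'width': 0.0007, 'grip_force': 0.0} [[-0.212, 0.847, 0.487], [0.977, 0.181, 0.111], [0.006, 0.499, -0.866]]
```

servo_tool(
  series=[
    [0.003,0.001,-0.006,0,0,0,1],
    [0.006,0.001,-0.012,0,0,0,1],
    [0.006,0.001,-0.012,0,0,0,1],
  ],
)

```text
time: 16.8
tool_pos: [0.5455, -0.3278, 0.0741]
tcp_rot: [1.733, 2.148, 0.58]
wrist_force: [-8.1, 1.9, 8.6]
width: -0.004
grip_force: 5.5
```

servo_tool(
  series=[
    [0.003,0.001,-0.006,0,0,0,1],
    [0.006,0.001,-0.012,0,0,0,1],
    [0.006,0.001,-0.012,0,0,0,1],
  ],
)

```text
time: 17.1
tool_pos: [0.5458, -0.3278, 0.0739]
tcp_rot: [1.731, 2.149, 0.581]
wrist_force: [-20.8, 1.6, 22.7]
width: 0.003
grip_force: 14.7
```

```bash
python3 st.py; python3 -c "
from h import *
for n in('scene','top'):
  bot.read_camera(n);print([(round(d['score'],2),(np.array(d['at'])[::-1]*[640,480]).round(1)) for d in bot.mark_of('bar_hole',n)[:3]])
im={n:bot.read_camera(n)[:,:,::-1] for n in('scene','top')}
a=cv2.resize(im['scene'][85:205,185:305],None,fx=3.3,fy=3.3,interpolation=2);b=cv2.resize(im['top'][195:315,380:500],None,fx=3.3,fy=3.3,interpolation=2)
cv2.imwrite('pics/bar.png',np.hstack([a,b]))"
```

```text
{'time': 17.1, 'tool_pos': [0.5458, -0.3278, 0.0739], 'q': [-0.8198, 0.2035, 2.0963, 0.7346, 0.7013, -1.5738], 'wrist_force': [-20.7778, 1.6205, 22.7481], 'width': 0.0026, 'grip_force': 14.7451} [[-0.214, 0.847, 0.487], [0.977, 0.183, 0.112], [0.005, 0.5, -0.866]]
[(0.69, array([226. , 126.7])), (0.69, array([273.3, 162.5]))]
[(0.72, array([462.4, 242.4]))]
```

View pics/bar.png

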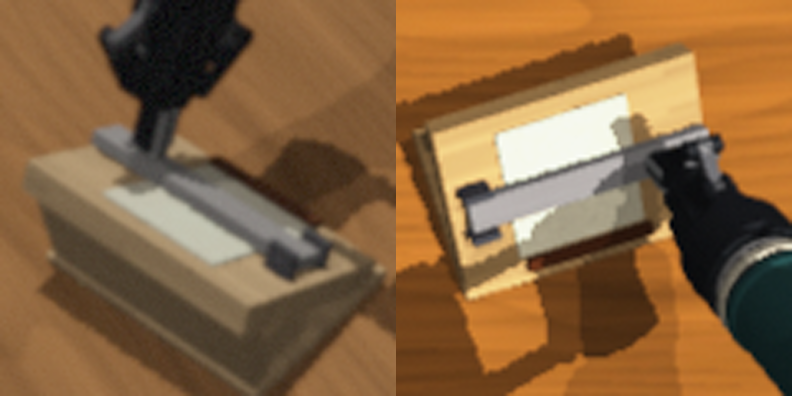

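The bar now lies flat along the board in both crops, and it meets a hard stop at 31 N. Retreating, then locating the pin.

servo_tool(
  series=[
    [-0.04,-0.01,0.07,0,0,0,1],
    [-0.13,-0.03,0.23,0,0,0,1],
    [-0.13,-0.03,0.5,-0.018,0.082,0,1],
    [-0.13,-0.03,0.7,-0.0355,0.163,0,1],
    [-0.13,-0.03,0.7,-0.0355,0.163,0,1],
    [-0.13,-0.03,0.7,-0.0355,0.163,0,0.5],
    [-0.13,-0.03,0.7,-0.0355,0.163,0,0.5],
  ],
)

```text
time: 18.1
tool_pos: [0.5311, -0.3316, 0.1779]
tcp_rot: [-1.97, -2.445, -0.002]
wrist_force: [0.6, 0.6, -0.8]
width: 0.331
grip_force: 0.0
```

servo_tool(
  series=[
    [0.068,0.96,0.05,0,0,0,0.5],
    [0.068,0.96,0.05,0,0,0,0.5],
    [0.068,0.96,0.05,0,0,0,0.5],
    [0.068,0.96,0.05,0,0,0,0.5],
  ],
)

```text
time: 18.5
tool_pos: [0.5365, -0.1832, 0.183]
tcp_rot: [-1.966, -2.441, -0.009]
wrist_force: [-0.1, -1.3, -0.4]
width: 0.501
grip_force: 0.0
```

```bash
python3 st.py
python3 - <<'E'
from plan import *
tinc=np.array([.5672,.2416])
for n in("scene","top"):
    im=bot.read_camera(n)
    for k in("pin_shoulder","tin","bar_hole"): print(k,n,[(round(d["score"],2),(np.array(d["at"])[::-1]*[640,480]).round(1).tolist()) for d in bot.mark_of(k,n)[:2]])
    t=[d for d in bot.trace("pin",n)]
    for d in t[:2]:
        ys,xs=np.nonzero(d["mask"]);print("pin mask",n,d["score"],xs.mean(),ys.mean(),xs.min(),xs.max(),ys.min(),ys.max(),len(xs))
    print("expected head c",proj([*tinc,.055],n),"top",proj([*tinc,.068],n))
    u,v=proj([*tinc,.06],n)[0];u,v=int(u)-24,int(v)-24
    cv2.imwrite(f"pics/_{n}.png",cv2.resize(im[v:v+48,u:u+48,::-1],None,fx=8,fy=8,interpolation=cv2.INTER_CUBIC));print("off",u,v)
a=[cv2.imread(f"pics/_{n}.png") for n in("scene","top")];cv2.imwrite("pics/pin.png",np.hstack(a))
E
```

```text
{'time': 18.5, 'tool_pos': [0.5365, -0.1832, 0.183], 'q': [-0.3775, 0.0993, 1.8884, 0.008, 1.1587, -0.5954], 'wrist_force': [-0.1153, -1.3173, -0.4275], 'width': 0.5014, 'grip_force': 0.0} [[-0.213, 0.977, -0.002], [0.977, 0.213, 0.009], [0.009, 0.0, -1.0]]
pin_shoulder scene []
tin scene []
bar_hole scene [(0.8, [229.1, 131.2])]
expected head c [[381.1457 333.271 ]] top [[381.8801 330.6772]]
off 357 308
pin_shoulder top [(0.4, [234.7, 241.5])]
tin top [(0.94, [234.9, 243.6])]
bar_hole top [(0.39, [233.1, 243.9])]
pin mask top 0.58 229.0222222222222 241.06666666666666 225 233 238 244 45
expected head c [[228.5294 241.2116]] top [[227.4163 240.939 ]]
off 204 217
```

View pics/pin.png

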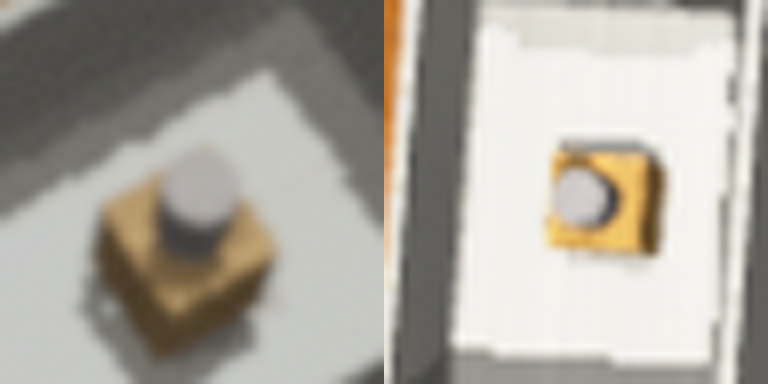

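The left crop shows the pin's head top at (200,185), and the top crop shows it at (581,196). Both are within 1 px of the tin's centre as estimated, so the pin is at (0.567, 0.241). Moving over it.

servo_tool(
  series=[
    [0.068,0.953,0,0,0,0,0.5],
    [0.068,0.953,0,0,0,0,0.5],
    [0.068,0.953,0,0,0,0,0.5],
    [0.068,0.953,0,0,0,0,0.5],
  ],
)

```text
time: 19.4
tool_pos: [0.5478, -0.0409, 0.1838]
tcp_rot: [-1.967, -2.442, -0.006]
wrist_force: [-0.0, -0.3, -0.3]
width: 0.501
grip_force: 0.0
```

servo_tool(
  series=[
    [0.068,0.953,0,0,0,0,0.5],
    [0.068,0.953,0,0,0,0,0.5],
    [0.068,0.953,0,0,0,0,0.5],
    [0.068,0.953,0,0,0,0,0.5],
  ],
)

```text
time: 19.8
tool_pos: [0.5584, 0.1017, 0.184]
tcp_rot: [-1.967, -2.443, -0.006]
wrist_force: [0.5, -0.6, 0.6]
width: 0.497
grip_force: 0.0
```

servo_tool(
  series=[
    [0.068,0.953,0,0,0,0,0.5],
    [0.068,0.953,0,0,0,0,0.5],
    [0.068,0.953,0,0,0,0,0.5],
    [0.068,0.953,0,0,0,0,0.5],
    [0.068,0.953,0,0,0,0,0.5],
    [0.068,0.953,0,0,0,0,0.5],
    [0.068,0.953,0,0,0,0,0.5],
  ],
)

```text
time: 20.5
tool_pos: [0.5683, 0.239, 0.1837]
tcp_rot: [-1.975, -2.437, -0.002]
wrist_force: [-0.2, -0.8, 0.4]
width: 0.5
grip_force: 0.0
```

```bash
python3 st.py
```

```text
{'time': 20.5, 'tool_pos': [0.5683, 0.239, 0.1837], 'q': [0.3551, 0.1884, 1.7854, 0.0049, 1.1687, 0.1447], 'wrist_force': [-0.2291, -0.7582, 0.3943], 'width': 0.4995, 'grip_force': 0.0} [[-0.207, 0.978, -0.002], [0.978, 0.207, 0.004], [0.004, -0.001, -1.0]]
```

servo_tool(
  series=[
    [-0.005,0.013,-0.3,0,0,0,0.5],
    [-0.005,0.013,-0.55,0,0,0,0.5],
    [-0.005,0.013,-0.75,0,0,0,0.5],
    [-0.005,0.013,-0.87,0,0,0,0.5],
    [-0.005,0.013,-0.915,0,0,0,0.5],
    [-0.005,0.013,-0.915,0,0,0,0.5],
    [-0.005,0.013,-0.915,0,0,0,0.5],
  ],
)

```text
time: 21.2
tool_pos: [0.5684, 0.2425, 0.0479]
tcp_rot: [-1.975, -2.439, -0.006]
wrist_force: [-0.1, -0.8, 0.3]
width: 0.501
grip_force: 0.0
```

servo_tool(
  series=[
    [0,0,0,0,0,0,1],
    [0,0,0,0,0,0,1],
    [0,0,0,0,0,0,1],
    [0,0,0,0,0,0,1],
    [0,0,0,0,0,0,1],
    [0,0,0,0,0,0,1],
  ],
  newtons=60,
)

```text
time: 21.8
tool_pos: [0.5687, 0.2432, 0.0485]
tcp_rot: [-1.974, -2.441, -0.007]
wrist_force: [-0.3, -1.3, 6.0]
width: 0.182
grip_force: 58.6
```

```bash
python3 st.py
```

```text
{'time': 21.8, 'tool_pos': [0.5687, 0.2432, 0.0485], 'q': [0.3612, 0.3272, 1.8861, 0.0058, 0.9257, 0.147], 'wrist_force': [-0.2593, -1.3218, 6.0401], 'width': 0.1818, 'grip_force': 58.5854} [[-0.209, 0.978, 0.001], [0.978, 0.209, 0.005], [0.005, 0.002, -1.0]]
```

servo_tool(
  series=[
    [0,0,0.1,0,0,0,1],
    [0,0,0.3,0,0,0,1],
    [0,0,0.6,0,0,0,1],
    [0,0,0.9,0,0,0,1],
    [0,0,0.9,0,0,0,1],
    [0,0,0.9,0,0,0,1],
  ],
)

```text
time: 22.4
tool_pos: [0.5684, 0.2433, 0.1844]
tcp_rot: [-1.974, -2.441, -0.01]
wrist_force: [-0.4, -0.3, -1.3]
width: 0.18
grip_force: 59.3
```

```bash
python3 st.py
python3 - <<'E'
from plan import *
P=H+.014*B[:,2];print("P",P)
uv={}
for n in("scene","top"):
    im=bot.read_camera(n);g=cv2.cvtColor(im,cv2.COLOR_RGB2GRAY).astype(int)
    u,v=proj(P,n)[0];print(n,u,v,[(round(d["score"],2),(np.array(d["at"])[::-1]*[640,480]).round(1).tolist()) for d in bot.mark_of("bar_hole",n)[:2]])
    u,v=int(round(u)),int(round(v));print(u-7,v-6);print(g[v-6:v+7,u-7:u+8])
E
```

```text
{'time': 22.4, 'tool_pos': [0.5684, 0.2433, 0.1844], 'q': [0.3614, 0.1881, 1.7845, 0.0054, 1.1649, 0.1486], 'wrist_force': [-0.4313, -0.2762, -1.3458], 'width': 0.1799, 'grip_force': 59.3339} [[-0.209, 0.978, 0.002], [0.978, 0.209, 0.006], [0.006, 0.003, -1.0]]
P [ 0.5497 -0.341   0.0741]
scene 225.39202481516875 128.9444572029155 [(0.84, [227.0, 128.8])]
218 123
[[139 138 141 138 136 128 124 120 119 119 120 123 122 120 118]
 [146 146 146 145 141 138 132 126 121 119 120 123 126 128 130]
 [147 146 146 147 149 145 141 136 131 128 132 137 139 146 147]
 [146 147 147 146 144 144 143 142 141 142 148 153 155 156 156]
 [133 141 145 145 139 133 133 136 144 150 153 156 157 157 158]
 [113 123 134 139 128 118 114 122 135 144 148 152 156 159 158]
 [105 109 114 127 130 113 106 108 117 129 140 146 151 153 156]
 [103 103 105 112 119 117 118 118 120 126 135 144 147 148 151]
 [ 97 100 102 104 104 113 121 130 133 139 143 146 146 147 147]
 [ 98  96 102 100 101 105 110 121 131 138 144 147 146 147 146]
 [121 108 101  98 100 101 101 107 114 127 138 142 145 148 146]
 [145 138 119 107 100  99 102 103 104 111
[... 279 characters left out ...]
9 187]
 [104 104 102 102 115 134 147 170 177 181 188 187 187 187 188]
 [101 115 140 156 170 176 172 166 169 180 187 187 187 186 187]
 [156 169 178 183 181 157 125 108 115 145 175 185 186 186 186]
 [183 185 185 183 160 120 107  75  80 119 164 185 185 186 185]
 [185 186 186 180 150 111 107  78  77 115 166 187 185 186 185]
 [186 185 185 176 142 107  99  86  97 140 174 185 184 184 184]
 [185 185 184 179 159 132 120 135 155 170 181 185 185 186 186]
 [184 183 184 183 178 169 165 173 180 183 187 186 188 193 195]
 [183 184 184 184 184 184 185 186 186 188 195 197 195 197 198]
 [184 184 184 186 187 186 186 194 196 196 197 198 197 197 199]
 [184 186 185 184 189 195 195 197 197 197 198 199 199 201 203]]
```

Run:
```python
from plan import *
print("pin head",tri(np.array((381.5,330.7)),np.array((228.1,241.))))
X=tri(np.array((224.6,128.8)),np.array((464.,240.7)));print("bar hole",X)
s=bot.read_state();R=Ro.from_rotvec(s["tcp_rot"]).as_matrix();p=np.array(s["tool_pos"])
P=H+.014*B[:,2]
T=toolR(np.pi/2);print("rot",Ro.from_matrix(T@R.T).as_rotvec()/np.pi)
for st in(.03,.01): # tip standoff above bar along Bz
    tcp=P+B[:,2]*(st+.0295)+B[:,1]*.002
    print(st,tcp,(tcp-p)/.15)
print(B)
```

```text
pin head (array([0.567 , 0.2405, 0.0654]), array([-0.0769, -0.0033]), array([-0.0358,  0.0423]))
bar hole (array([ 0.5505, -0.3419,  0.0742]), array([0.2548, 0.0233]), array([ 0.1279, -0.199 ]))
rot [ 0.0339 -0.1649 -0.0005]
0.03 [ 0.5201 -0.3452  0.1257] [-0.304  -3.9162 -0.3579]
0.01 [ 0.5299 -0.3431  0.1083] [-0.2388 -3.9023 -0.4733]
[[ 0.847  -0.2085 -0.489 ]
 [ 0.1805  0.978  -0.1042]
 [ 0.5     0.      0.866 ]]
```

servo_tool(
  series=[
    [-0.076,-0.98,0,0,0,0,1],
    [-0.076,-0.98,0,0,0,0,1],
    [-0.076,-0.98,0,0,0,0,1],
    [-0.076,-0.98,0,0,0,0,1],
  ],
)

```text
time: 23.0
tool_pos: [0.554, 0.0907, 0.1795]
tcp_rot: [-1.978, -2.433, 0.004]
wrist_force: [0.5, 0.5, -1.0]
width: 0.184
grip_force: 59.3
```

servo_tool(
  series=[
    [-0.076,-0.98,0,0,0,0,1],
    [-0.076,-0.98,0,0,0,0,1],
    [-0.076,-0.98,0,0,0,0,1],
    [-0.076,-0.98,0,0,0,0,1],
  ],
)

```text
time: 23.4
tool_pos: [0.5434, -0.0556, 0.1802]
tcp_rot: [-1.979, -2.433, 0.001]
wrist_force: [-0.2, 0.7, -0.5]
width: 0.182
grip_force: 59.3
```

servo_tool(
  series=[
    [-0.076,-0.98,0,0.017,-0.0824,0,1],
    [-0.076,-0.98,0,0.017,-0.0824,0,1],
    [-0.076,-0.98,0,0.017,-0.0824,0,1],
    [-0.076,-0.98,0,0.017,-0.0824,0,1],
  ],
)

```text
time: 23.8
tool_pos: [0.5318, -0.202, 0.1804]
tcp_rot: [1.869, 2.299, 0.305]
wrist_force: [0.4, 1.1, -0.6]
width: 0.184
grip_force: 59.4
```

servo_tool(
  series=[
    [-0.076,-0.5,-0.1,0.017,-0.0824,0,1],
    [-0.076,-0.8,-0.2,0.017,-0.0824,0,1],
    [-0.076,-0.976,-0.3,0.017,-0.0824,0,1],
    [-0.076,-0.976,-0.358,0.017,-0.0824,0,1],
    [-0.076,-0.976,-0.358,0.017,-0.0824,0,1],
    [-0.076,-0.976,-0.358,0.017,-0.0824,0,1],
    [-0.076,-0.976,-0.358,0.017,-0.0824,0,1],
    [-0.076,-0.976,-0.358,0.017,-0.0824,0,1],
  ],
)

```text
time: 24.6
tool_pos: [0.5227, -0.343, 0.1287]
tcp_rot: [1.727, 2.143, 0.58]
wrist_force: [-0.1, -0.3, -0.4]
width: 0.185
grip_force: 59.4
```

```bash
python3 st.py
python3 - <<'E'
from plan import *
s=bot.read_state();R=Ro.from_rotvec(s["tcp_rot"]).as_matrix();p=np.array(s["tool_pos"])
P=H+.014*B[:,2];print("rot",Ro.from_matrix(toolR(np.pi/2)@R.T).as_rotvec()/np.pi)
tcp=P+B[:,2]*(.004+.0295)+B[:,1]*.0025
print((tcp-p)/.15,"board coords of TCP rel hole",(p-P)@B)
im={n:bot.read_camera(n)[:,:,::-1] for n in('scene','top')}
tip=p+R[:,2]*.0295-B[:,1]*.0025;print("tip pred",proj(tip,"scene"),proj(tip,"top"))
for n in im: print(n,[(round(d["score"],2),(np.array(d["at"])[::-1]*[640,480]).round(1).tolist()) for d in bot.mark_of("pin",n)[:2]])
a=cv2.resize(im['scene'][85:165,185:265],None,fx=5,fy=5,interpolation=2);b=cv2.resize(im['top'][200:280,420:500],None,fx=5,fy=5,interpolation=2)
cv2.imwrite('pics/pre.png',np.hstack([a,b]))
E
```

```text
{'time': 24.6, 'tool_pos': [0.5227, -0.343, 0.1287], 'q': [-0.8728, 0.1141, 2.0796, 0.6685, 0.8037, -1.526], 'wrist_force': [-0.0674, -0.2697, -0.4286], 'width': 0.1853, 'grip_force': 59.4109} [[-0.213, 0.844, 0.492], [0.977, 0.184, 0.107], [0.0, 0.504, -0.864]]
rot [-0.0004  0.0014 -0.0014]
[ 0.0667  0.0068 -0.1704] board coords of TCP rel hole [0.0041 0.0036 0.0606]
tip pred [[227.512  117.0628]] [[468.3155 245.1575]]
scene [(0.67, [222.8, 121.6])]
top [(0.47, [466.7, 239.8])]
```

View pics/pre.png

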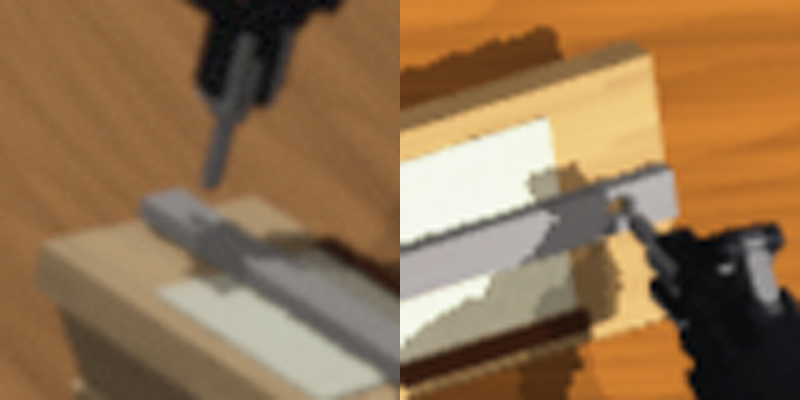

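The pin hangs out of the fingers. Its tip is at left crop (212,185) and right crop (628,208), just above the bar hole, and it projects a few mm further than I reckoned. Computing the tip's place relative to the hole.

Run:
```python
from plan import *
s=bot.read_state();R=Ro.from_rotvec(s["tcp_rot"]).as_matrix();p=np.array(s["tool_pos"])
P=H+.014*B[:,2]
X,ea,eb=tri(np.array((227.,121.6)),np.array((465.3,241.4)))
print(X,ea,eb,"tip rel hole board",(X-P)@B,"tip in tool",(X-p)@R)
for b in([.002,0,.026],[.003,.001,.028],[.004,.001,.025]):
    q=P+B@np.array(b);print(b,proj(q,"scene"),proj(q,"top"))
print("tip by axis",[proj(p+R@np.array([-.0025,0,l]),n).round(1) for l in(.03,.036,.04) for n in("scene","top")])
```

```text
[ 0.5457 -0.3357  0.0996] [-0.7829 -0.0789] [-0.3997  0.6109] tip rel hole board [0.0103 0.006  0.0234] tip in tool [0.0031 0.0065 0.0377]
[0.002, 0, 0.026] [[227.3656 118.771 ]] [[467.9733 244.8927]]
[0.003, 0.001, 0.028] [[227.548  118.2335]] [[467.8795 245.0052]]
[0.004, 0.001, 0.025] [[226.9199 119.4849]] [[467.3496 244.0866]]
tip by axis [array([[227.4, 116.9]]), array([[468.6, 245.2]]), array([[226.8, 119.3]]), array([[467.6, 244.1]]), array([[226.4, 120.9]]), array([[467. , 243.3]])]
```

I had the sign wrong. The shoulder sits 6.5 mm below the TCP, so the tip is 42.5 mm out, which matches the picture. Approach to 3 mm above the hole.

servo_tool(
  series=[
    [0.014,-0.001,-0.05,0,0.001,-0.001,1],
    [0.028,-0.002,-0.1,0,0.001,-0.001,1],
    [0.028,-0.002,-0.1,0,0.001,-0.001,1],
    [0.028,-0.002,-0.1,0,0.001,-0.001,1],
    [0.028,-0.002,-0.1,0,0.001,-0.001,1],
  ],
)

```text
time: 25.3
tool_pos: [0.5259, -0.345, 0.1128]
tcp_rot: [1.735, 2.14, 0.576]
wrist_force: [-0.6, 0.8, -1.2]
width: 0.185
grip_force: 59.4
```

```bash
cat > rel.py <<'E'
from plan import *
s=bot.read_state();R=Ro.from_rotvec(s["tcp_rot"]).as_matrix();p=np.array(s["tool_pos"]);P=H+.014*B[:,2]
print(s["time"],"TCP rel hole, board mm",((p-P)@B*1000).round(1),"F board",(np.array(s["wrist_force"])@B).round(1),"M",np.array(s["torque"])@B,"tilt",(Ro.from_matrix(toolR(np.pi/2)@R.T).as_rotvec(degrees=True)).round(2),"w",s["width"])
E
python3 rel.py
python3 - <<'E'
from plan import *
for b in np.eye(3): print("1mm board",b,(B@b/150).round(4))
im={n:bot.read_camera(n)[:,:,::-1] for n in('scene','top')}
a=cv2.resize(im['scene'][105:145,205:245],None,fx=10,fy=10,interpolation=2);b=cv2.resize(im['top'][220:260,445:485],None,fx=10,fy=10,interpolation=2)
cv2.imwrite('pics/pre2.png',np.hstack([a,b]))
E
```

```text
25.3 TCP rel hole, board mm [-1.5  1.  45.5] F board [-1.   0.9 -0.9] M [-0.0207  0.3812 -0.0126] tilt [-0.09  0.03  0.08] w 0.1854908343944483
1mm board [1. 0. 0.] [0.0056 0.0012 0.0033]
1mm board [0. 1. 0.] [-0.0014  0.0065  0.    ]
1mm board [0. 0. 1.] [-0.0033 -0.0007  0.0058]
```

servo_tool(
  series=[
    [0.006,0.011,0.005,0,0,0,1],
    [0.006,0.011,0.005,0,0,0,1],
    [0.016,0.013,-0.011,0,0,0,1],
    [0.025,0.015,-0.027,0,0,0,1],
    [0.025,0.015,-0.027,0,0,0,1],
    [0.025,0.015,-0.027,0,0,0,1],
  ],
)

```text
time: 26.0
tool_pos: [0.5296, -0.3425, 0.1086]
tcp_rot: [1.735, 2.141, 0.576]
wrist_force: [-0.2, -0.3, -0.7]
width: 0.181
grip_force: 59.4
```

```bash
python3 rel.py
```

```text
26.0 TCP rel hole, board mm [-0.   2.7 39.8] F board [-0.5 -0.3 -0.4] M [-0.0142  0.3386 -0.0183] tilt [-0.1   0.01  0.06] w 0.18130671261837536
```

servo_tool(
  series=[
    [0.005,0.001,-0.009,0,0,0,1],
    [0.01,0.002,-0.017,0,0,0,1],
    [0.01,0.002,-0.017,0,0,0,1],
  ],
)

```text
time: 26.3
tool_pos: [0.5311, -0.3422, 0.1061]
tcp_rot: [1.735, 2.141, 0.576]
wrist_force: [-0.3, 1.3, -0.8]
width: 0.185
grip_force: 59.4
```

```bash
python3 rel.py
```

```text
26.3 TCP rel hole, board mm [ 0.1  2.6 36.8] F board [-0.5  1.3 -0.7] M [ 0.0481  0.2613 -0.0108] tilt [-0.1   0.02  0.07] w 0.18451421292304193
```

Tip 5.7 mm in with no resistance. Continuing in steps.

servo_tool(
  series=[
    [0.007,0.001,-0.012,0,0,0,1],
    [0.013,0.003,-0.023,0,0,0,1],
    [0.02,0.004,-0.035,0,0,0,1],
    [0.02,0.004,-0.035,0,0,0,1],
  ],
)

```text
time: 26.7
tool_pos: [0.5341, -0.3415, 0.1006]
tcp_rot: [1.735, 2.141, 0.576]
wrist_force: [-0.1, -0.5, -1.6]
width: 0.181
grip_force: 59.4
```

```bash
python3 rel.py
```

```text
26.7 TCP rel hole, board mm [-0.   2.7 30.6] F board [-0.9 -0.5 -1.3] M [-0.0022  0.2802 -0.0282] tilt [-0.11  0.01  0.06] w 0.18125081555519526
```

servo_tool(
  series=[
    [0.007,0.001,-0.012,0,0,0,1],
    [0.013,0.003,-0.023,0,0,0,1],
    [0.02,0.004,-0.035,0,0,0,1],
    [0.026,0.005,-0.046,0,0,0,1],
    [0.026,0.005,-0.046,0,0,0,1],
  ],
)

```text
time: 27.2
tool_pos: [0.538, -0.3408, 0.0938]
tcp_rot: [1.735, 2.141, 0.576]
wrist_force: [-0.2, 0.2, -1.4]
width: 0.184
grip_force: 59.4
```

```bash
python3 rel.py
```

```text
27.2 TCP rel hole, board mm [ 0.   2.6 22.7] F board [-0.8  0.3 -1.1] M [0.0259 0.3128 0.0281] tilt [-0.1   0.01  0.06] w 0.18353867738503585
```

servo_tool(
  series=[
    [0.007,0.001,-0.012,0,0,0,1],
    [0.013,0.003,-0.023,0,0,0,1],
    [0.02,0.004,-0.035,0,0,0,1],
    [0.026,0.005,-0.046,0,0,0,1],
    [0.033,0.007,-0.058,0,0,0,1],
    [0.033,0.007,-0.058,0,0,0,1],
  ],
)

```text
time: 27.8
tool_pos: [0.543, -0.3397, 0.0851]
tcp_rot: [1.735, 2.141, 0.576]
wrist_force: [-0.3, -0.7, -1.0]
width: 0.184
grip_force: 59.4
```

```bash
python3 rel.py
```

```text
27.8 TCP rel hole, board mm [ 0.1  2.6 12.6] F board [-0.9 -0.6 -0.6] M [0.0259 0.2856 0.0124] tilt [-0.1   0.01  0.06] w 0.18374096025761258
```

servo_tool(
  series=[
    [0.007,0.001,-0.012,0,0,0,1],
    [0.013,0.003,-0.023,0,0,0,1],
    [0.017,0.004,-0.03,0,0,0,1],
    [0.017,0.004,-0.03,0,0,0,1],
  ],
)

```text
time: 28.2
tool_pos: [0.5456, -0.3392, 0.0807]
tcp_rot: [1.735, 2.141, 0.576]
wrist_force: [0.6, 0.3, -0.6]
width: 0.179
grip_force: 59.4
```

servo_tool(
  series=[
    [0.0016,0.0004,-0.0029,0,0,0,1],
    [0.0033,0.0007,-0.0058,0,0,0,1],
    [0.0033,0.0007,-0.0058,0,0,0,1],
  ],
)

```text
time: 28.5
tool_pos: [0.546, -0.3394, 0.0803]
tcp_rot: [1.735, 2.14, 0.576]
wrist_force: [-1.6, -0.3, 1.2]
width: 0.183
grip_force: 59.7
```

servo_tool(
  series=[
    [0.0016,0.0004,-0.0029,0,0,0,1],
    [0.0016,0.0004,-0.0029,0,0,0,1],
  ],
)

```text
time: 28.7
tool_pos: [0.5462, -0.3395, 0.0802]
tcp_rot: [1.734, 2.14, 0.575]
wrist_force: [-5.4, -0.2, 4.8]
width: 0.184
grip_force: 60.2
```

```bash
python3 rel.py
```

```text
28.7 TCP rel hole, board mm [0.4 2.2 6.8] F board [-2.2  0.9  6.8] M [0.2158 0.5884 0.0155] tilt [-0.06  0.05  0.05] w 0.18389087785733357
```

servo_tool(
  series=[
    [0.0033,0.0007,-0.0058,0,0,0,1],
    [0.005,0.001,-0.0087,0,0,0,1],
    [0.005,0.001,-0.0087,0,0,0,1],
  ],
)

```text
time: 29.0
tool_pos: [0.5465, -0.3396, 0.0799]
tcp_rot: [1.733, 2.141, 0.575]
wrist_force: [-14.1, -0.2, 12.5]
width: 0.181
grip_force: 61.5
```

```bash
python3 rel.py
```

```text
29.0 TCP rel hole, board mm [0.5 2.  6.4] F board [-5.7  2.7 17.8] M [ 0.7758  1.0501 -0.0144] tilt [-0.03  0.06  0.  ] w 0.181205249927589
```

Shoulder is seated on a firm stop, at 18 N and 6.4 mm. Release, back off, and press the head with shut fingers to make sure it is fully home.

servo_tool(
  series=[
    [-0.005,-0.001,0.009,0,0,0,0.5],
    [-0.005,-0.001,0.009,0,0,0,0.5],
    [-0.005,-0.001,0.009,0,0,0,0.5],
    [-0.005,-0.001,0.009,0,0,0,0.5],
    [-0.05,-0.01,0.087,0,0,0,0.5],
    [-0.148,-0.031,0.26,0,0,0,0.5],
    [-0.145,-0.044,0.26,0,0,0,1],
    [-0.145,-0.044,0.26,0,0,0,1],
    [-0.145,-0.044,0.26,0,0,0,1],
    [-0.145,-0.044,0.26,0,0,0,1],
    [-0.145,-0.044,0.26,0,0,0,1],
  ],
)

```text
time: 30.1
tool_pos: [0.5251, -0.345, 0.1164]
tcp_rot: [1.736, 2.141, 0.576]
wrist_force: [-0.8, 1.4, -0.4]
width: 0.002
grip_force: 0.0
```

```bash
python3 rel.py
```

```text
30.1 TCP rel hole, board mm [-0.4  1.1 49. ] F board [-0.6  1.5 -0.1] M [-0.0046  0.2536  0.0462] tilt [-0.15 -0.03  0.05] w 0.001612816150840773
```

servo_tool(
  series=[
    [0.02,0.004,-0.035,0,0,0,1],
    [0.04,0.008,-0.07,0,0,0,1],
    [0.06,0.012,-0.105,0,0,0,1],
    [0.069,0.015,-0.122,0,0,0,1],
    [0.069,0.015,-0.122,0,0,0,1],
    [0.069,0.015,-0.122,0,0,0,1],
  ],
)

```text
time: 30.7
tool_pos: [0.5357, -0.3433, 0.0989]
tcp_rot: [1.735, 2.141, 0.576]
wrist_force: [-1.0, -0.9, -0.6]
width: 0.001
grip_force: 0.0
```

servo_tool(
  series=[
    [0.0033,0.0007,-0.0058,0,0,0,1],
    [0.007,0.0014,-0.0116,0,0,0,1],
    [0.007,0.0014,-0.0116,0,0,0,1],
  ],
)

```text
time: 31.0
tool_pos: [0.5367, -0.3433, 0.0974]
tcp_rot: [1.735, 2.14, 0.576]
wrist_force: [0.6, -0.7, -0.1]
width: 0.002
grip_force: 0.0
```

```bash
python3 rel.py
```

```text
31.0 TCP rel hole, board mm [ 0.3  0.4 26.7] F board [ 0.3 -0.8 -0.3] M [-0.0474  0.2549 -0.0024] tilt [-0.07  0.04  0.07] w 0.0017509814197336155
```

servo_tool(
  series=[
    [0.0033,0.0007,-0.0058,0,0,0,1],
    [0.0066,0.0014,-0.0116,0,0,0,1],
    [0.0066,0.0014,-0.0116,0,0,0,1],
  ],
)

```text
time: 31.3
tool_pos: [0.5374, -0.3433, 0.097]
tcp_rot: [1.733, 2.141, 0.576]
wrist_force: [-9.3, 0.5, 10.5]
width: 0.002
grip_force: 6.7
```

servo_tool(
  series=[
    [0.0033,0.0007,-0.0058,0,0,0,1],
    [0.0033,0.0007,-0.0058,0,0,0,1],
  ],
)

```text
time: 31.5
tool_pos: [0.5377, -0.3434, 0.0969]
tcp_rot: [1.732, 2.141, 0.576]
wrist_force: [-14.9, 1.3, 15.4]
width: -0.006
grip_force: 10.5
```

```bash
python3 rel.py
```

```text
31.5 TCP rel hole, board mm [ 0.8  0.1 25.9] F board [-4.7  4.3 20.4] M [1.0399 0.9904 0.0179] tilt [-0.02  0.08 -0.03] w -0.006310060123410514
```

Head top is 25.9 mm above the bar, against 26 mm expected, so the pin is fully home. Backing off and doing a last check.

servo_tool(
  series=[
    [-0.05,-0.01,0.087,0,0,0,1],
    [-0.15,-0.03,0.26,0,0,0,1],
    [-0.25,-0.03,0.8,0,0,0,1],
    [-0.25,-0.03,0.8,0,0,0,1],
    [-0.25,-0.03,0.8,0,0,0,1],
    [-0.25,-0.03,0.8,0,0,0,1],
  ],
)

```text
time: 32.1
tool_pos: [0.5009, -0.3482, 0.2165]
tcp_rot: [1.733, 2.139, 0.574]
wrist_force: [-0.0, 0.7, -0.3]
width: -0.0
grip_force: 0.0
```

Run:
```python
from plan import *
for n in("scene","top"):
    bot.read_camera(n);m=lambda k:[(round(d["score"],2),(np.array(d["at"])[::-1]*[640,480]).round(1).tolist()) for d in bot.mark_of(k,n)[:2]]
    for k in("lid","lid_lug","pin_shoulder","bar_hole"): print(n,k,m(k))
    P=H+.014*B[:,2];print(n,"exp shoulder",proj(P,n),"lid",proj([.5615,.029,0],n),"lug",proj([.5017,.0347,.026],n))
s=bot.read_state();print(s["time"],s["wrist_force"],s["tool_pos"])
```

```text
scene lid [(0.86, [501.3, 314.9]), (0.84, [317.0, 260.4])]
scene lid_lug [(0.64, [344.2, 245.4]), (0.58, [465.9, 315.1])]
scene pin_shoulder [(0.75, [227.4, 127.5]), (0.41, [227.1, 128.6])]
scene bar_hole [(0.56, [228.1, 128.3]), (0.54, [178.7, 258.6])]
scene exp shoulder [[225.392  128.9445]] lid [[315.8116 262.6131]] lug [[340.7125 243.7092]]
top lid [(0.8, [198.6, 332.6]), (0.77, [317.1, 239.8])]
top lid_lug [(0.96, [315.8, 263.7]), (0.65, [208.1, 302.9])]
top pin_shoulder [(0.42, [467.0, 241.2]), (0.18, [312.7, 264.5])]
top bar_hole [(0.74, [463.5, 242.0])]
top exp shoulder [[463.7426 240.857 ]] lid [[313.6305 242.0522]] lug [[311.8391 264.8811]]
32.6 [-0.8904 -0.1931 -0.4154] [ 0.5006 -0.3472  0.214 ]
```

All points lie where they should, so I'm handing in.

```bash
python3 -c "
from workcell import bot
print(bot.finish_job())"
```

```text
the job is handed in; nothing more can be done
None
```

The job is handed in at 32.6 s of the 69 s: the lid was tipped about 16.5° (edge about 4 cm up), drawn off and laid flat on the bench, the bar is down on its stop, and the pin is fully home (head top measured 25.9 mm above the bar, 26 mm expected); I kept clear of the weight, block and glue can but did not re-measure them at the end.

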